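Tighten the chamber's ring nut with a bar

ROBOT

A 6-joint arm with a two-finger parallel gripper is mounted at the origin on the work surface; the furniture and walls round the work are solid. World frame = base frame: x ahead of the robot, y to its left, z up, the work surface at z = 0. Lengths are in m, angles in rad, forces in N, time in s.
With the tool pointing down it reaches from about 0.325 to 0.85 m from the base axis. Payload 4.4 kg.
Tool frame: the origin (TCP) lies midway between the tips of the shut fingers; the grasp point (between the pads) lies 19 mm behind it (r.grip_point_offset is the distance from the TCP to the grasp point, in m); z points along the fingers, x is the direction in which the jaws open and shut, and the axes are right-handed (so a half turn about z gives the same grasp; the last joint's range is limited). The gripper opens to 94 mm and grips with 3 to 60 N. Pads are 16 mm wide; open, the fingers measure 119 mm over their backs; the gripper's body (75 mm by 177 mm) begins 78 mm behind the grasp point.
Start: joints at [-1.337, 0.207, 1.542, -0, 1.393, -0.15], TCP at [0.215, -0.533, 0.205] pointing down, gripper open.
Joint ranges: [-2.73, 2.73], [-0.86, 2.22], [0.23, 2.46], [-1.11, 4.25], [0.08, 2.63], [-2.82, 2.82]. Speed limits (rad/s): [2.79, 2.79, 3.14, 3.14, 3.14, 3.14].

INTERFACE

Orientations are given as [roll, pitch, yaw] about the fixed x, y, z axes, in that order (R = Rz(yaw) Ry(pitch) Rx(roll)).
In Python, from workcell import r gives the robot as it stands.
- The arm moves only by the tool step_arm, never from a script. Its argument "commands" is a list of rows, each a list of 7 numbers: the shift along the tool's x, y, z in mm, then the turn, a rotation vector about the tool's x, y, z in rad, then the closure, from -1 (fully open) to 1 (shut). In form: [[tx, ty, tz, wx, wy, wz, jaw], ...]. A call has 1 to 20 rows; each row is the pose to reach, as a shift and turn from the pose commanded when the call began, along the tool's axes at that moment; what a row does not reach only later rows make up. A row lasts 1/10 s, in which the tool goes at most 50 mm and 8.59 degrees, less where a joint would pass 70% of its speed; a pose out of reach is approached as far as the arm can. A call with a gripper value outside its range is refused whole. The fingers move at their own pace and stop on an object; "squeeze" is the grip in N (left out, the last holds). Time passes only in rows, so rows that repeat a pose let the fingers close. It gives the time, the measured TCP pose, the force and the opening at its end, in the units of the state.
- r.observe(): the state, without advancing time (a new reading comes with each control period).
- r.get_image(name): name is "scene" or "side" or "wrist"; returns a dict with "frame" (480x640x3 uint8, red, green, blue), "mtx" (3x3 intrinsics, pixels), "position" and "orientation" of the camera in the world. Camera axes: x right, y up, looking along -z (the intrinsics and any distortion apply to the point x, -y, -z); pixel columns grow to the right and rows downward; lengths in m; the calibration is good to about 2 mm. The wrist camera is an equidistant fisheye: a pixel r from the principal point sees the ray r / f radians off the axis. A picture is of the moment at which its call begins. There is no depth.
- r.sign_off(): hands the job in, once; it reports no verdict.
Trained networks look in a picture, given as the dict that the camera call returned (one of the last four; its "shot" number tells which), for a name from the list of things; names that differ only in an ending like _2 or _b are one class to them, and where a whole thing is asked for, a point or a joint stands for the part that bears it (a point fixed in the world has none). Each returns a list of dicts, best first, with "conf" (0 to 1); they miss things now and then, are a little off and sometimes report something else, mostly with a low value. They report only what shows in the picture. A call takes as long as a camera call.
- r.find_in(picture, label): "bbox" ([left, top, width, height] in pixels, round what is visible of it).
- r.outline_of(picture, label): "region" (480x640 bool, what is visible of it) and "bbox" ([left, top, width, height] in pixels, round what is visible of it).
- r.tip_of(picture, label): "position" ([column, row] in pixels: a listed point, or the origin of a listed thing).
The state is a dict: "time": time; "joint_pos": joint angles; "joint_velocities": joint speeds; "effort": joint torques, N m; "tcp_pos": TCP position; "orientation": TCP orientation; "force": force on the tool from outside, world axes, zero at the start; "ft_torque": the same for the moment, N m; "gripper_width": finger opening in m.
Only numpy, scipy, OpenCV 4.12 (cv2) and the standard library are available. Lean on these libraries where they do the work, as an engineer would, in place of code of your own. Each camera call takes 0.05 s, during which the arm holds its last target.

TASK

Tighten the sample chamber's ring nut: stand the slimmer of the two steel bars in an open hole of the ring, swing it clockwise (seen from above) as far as the guard allows, then lift it over to the next open hole and swing again, until the ring is fully home against its stop. Turn the ring only with that bar, never with the fingers. Leave the slim bar standing in the ring, let go of it, and leave the thicker bar alone in its stand.

Things in the scene. Friction and masses are not known exactly. Their poses are not given: they have to be found in the camera images.
- chamber: Fixed chamber: flange 168 mm wide, 20 high; on it a steel ring nut 130 mm wide, top at z 50. Origin: underside centre, on the ring's axis. A dark guard (z 53 to 61) covers the ring save a 120 degree gap centred on the chamber's -x; its ends stop the bar's centre 53 degrees either side. Angle w: from -x, clockwise from above; point at radius R: (-R cos w, R sin w) in the chamber's frame.
- ring (a joint): Ring angle, rad, grows clockwise from above (tightening); starts at 0 to 0.35, home at its stop at 2.27 (tab on the rim meets the flange's upright lug). Six upright holes, 16 mm wide, 20 deep (floor z 30 mm), chamfered, 48 mm from the axis; hole k = 0..5 is at w = -0.698 + ring + 1.047 k. Takes about 2 N at a hole; stays where left.
- bar_mid (a point): Slim steel bar, round, 11 mm thick, 120 mm long, 90 g, standing upright in a grey square block (52 x 52 x 36 mm, hole 30 mm deep). This point is the bar's middle, 60 mm from either end; z along the bar. It fits the ring's holes with 2.5 mm to spare all round.
- spare_mid (a point): Thick steel bar, round, 22 mm thick, 120 mm long, in a grey block like the other, at least 95 mm away; too thick for the ring's holes. This point is its middle, 60 mm from either end.

How it is judged:
On the way, in this order (a step that is already met when the one before it is completed fails the run):
1. the slim bar stands in a hole of the ring (height (world z) of bar_mid below 0.102 m and horizontal distance between bar_mid and chamber between 0.02 and 0.08 m), for 0.1 s.
2. the ring is partly turned (past 0.5 rad) and the slim bar is lifted out of the hole (value of joint ring above 0.5 rad and height (world z) of bar_mid above 0.112 m).
3. the slim bar stands in a hole of the ring again (all of step 1), for 0.1 s.
At the end, for the whole second after the job is handed in: The ring is home within 10 degrees (ring above 2.09 rad) and the slim bar stands in a hole of the ring (its middle below z = 102 mm, 20 to 80 mm from the ring's axis, leaning less than 0.45 rad) (all of step 3 and value of joint ring above 2.09 rad and angle between bar_mid's own z axis and vertical below 0.45 rad); the robot touches nothing.
It fails at once if the thick bar is moved more than 25 mm (distance of spare_mid from where it was at the start of the episode above 0.025 m).
It fails at once if the fingers push the ring (more than 2 N) (contact force between the fingers and ring above 2 N).
It also fails if it takes over 56 s, if anything falls off the work surface, if the arm or the gripper's body presses on something with over 40 N, if the wrist force passes 120 N, or if a joint passes its speed limit or range.

## Working session

There is one attempt and no reset: what is moved stays moved. The work goes in short steps, Python scripts to look and compute and a tool call to move; the robot and the scene stay as the last step left them, time stands still between calls to the robot, and variables do not carry over. Pictures are saved under pics/ and viewed, and the job is handed in when it is done.

Besides the shell and the picture viewer there is one more tool, called after "Call:" by a JSON object that holds its "name" and its "arguments". step_arm: Moves the arm, as the interface text tells. Its arguments: {"type":"object","properties":{"commands":{"type":"array","items":{"type":"array","items":{"type":"number"}}},"squeeze":{"type":"number"}},"required":["commands"]}

```bash
mkdir -p pics; ls; python3 - <<'E'
from workcell import r
import cv2
print(r.observe())
for n in ["scene","side","wrist"]:
    p=r.get_image(n); cv2.imwrite(f"pics/a_{n}.png",p["frame"][:,:,::-1]); print(n,p["mtx"],p["position"],p["orientation"],[k for k in p])
    for l in ["chamber","ring","bar_mid","spare_mid"]:
        print(l,[(d["position"],d["conf"]) for d in r.tip_of(p,l)] if l!="ring" else "", [(d["bbox"],d["conf"]) for d in r.find_in(p,l)])
E
```

```text
pics
{'time': 0.0, 'joint_pos': array([-1.33749670e+00,  2.07379910e-01,  1.54294187e+00, -7.01960433e-05,
        1.39347010e+00, -1.50503466e-01]), 'joint_velocities': array([2.60393476e-04, 1.78945973e-05, 4.05621260e-04, 1.86754394e-03,
       7.81092242e-04, 4.67544454e-04]), 'effort': array([ 1.84556902e-04, -3.70874727e+01, -2.81413096e+01,  6.97762915e-02,
        3.60443071e-02, -1.63160785e-04]), 'tcp_pos': array([ 0.21508757, -0.5323965 ,  0.20431929]), 'orientation': array([-3.14133120e+00,  2.18472471e-03, -1.18698049e+00]), 'force': array([-0.54001766,  0.05452834,  0.36280136]), 'ft_torque': array([-0.03096539,  0.02107396,  0.00865019]), 'gripper_width': 0.09371179559071299}
scene [[433.36847762   0.         324.40599851]
 [  0.         433.36847762 235.57487973]
 [  0.           0.           1.        ]] [0.1838248  0.42121402 0.72047924] [ 7.27002565e-01 -1.86874962e-03 -2.54786347e+00] ['frame', 'mtx', 'position', 'orientation', 'shot']
chamber [([282.7, 272.4], 0.87)] [([237.4, 223.5, 79.9, 84.3], 0.73)]
ring  [([262.7, 243.7, 46.6, 44.7], 0.61)]
bar_mid [([394.2,
[... 240 characters left out ...]
   1.        ]] [ 0.54571349 -0.76138135  0.52879274] [1.00804586 0.0230934  0.04140171] ['frame', 'mtx', 'position', 'orientation', 'shot']
chamber [([365.9, 251.9], 0.63)] []
ring  [([319.2, 207.9, 82.0, 53.6], 0.63)]
bar_mid [] [([249.8, 269.7, 8.7, 11.7], 0.48), ([278.0, 219.6, 24.5, 59.2], 0.47)]
spare_mid [([290.4, 262.2], 0.81)] [([278.8, 219.5, 24.5, 62.1], 0.62)]
wrist [[371.64829954   0.         319.94830217]
 [  0.         371.64829954 236.79357751]
 [  0.           0.           1.        ]] [ 0.28190095 -0.50681461  0.38629321] [-2.52591600e-01 -5.24497603e-04 -1.18766864e+00] ['frame', 'mtx', 'position', 'orientation', 'shot']
chamber [] []
ring  []
bar_mid [] []
spare_mid [] []
```

View pics/a_scene.png

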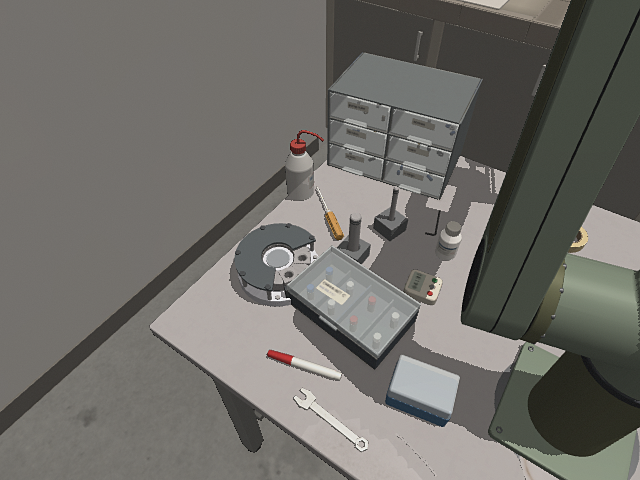

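View pics/a_side.png

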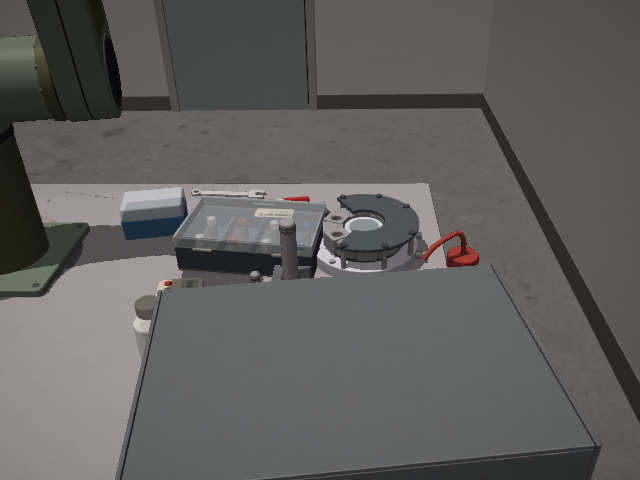

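View pics/a_wrist.png

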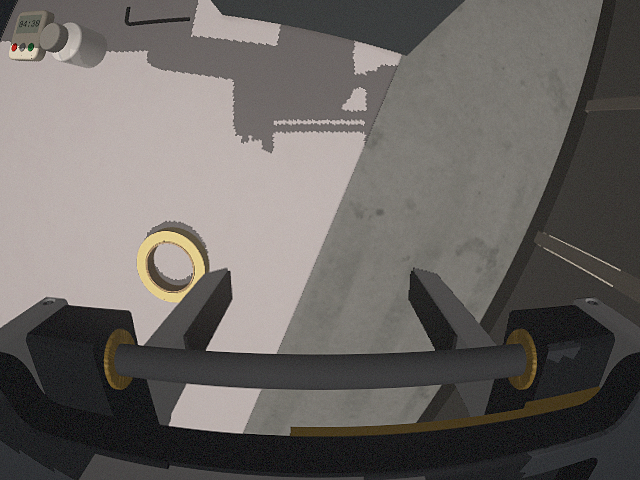

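The scene view shows the chamber at about (280,262), the slim bar at (394,208), the thick bar at (355,235), and a tall drawer cabinet behind the bars. A clear-lidded box sits by the chamber's gap. Next I'll localise these.

```bash
cat > h.py <<'E'
import numpy as np, cv2
from scipy.spatial.transform import Rotation as Ro
def ray(p,uv,fish=False):
    K=p["mtx"]; x=(uv[0]-K[0,2])/K[0,0]; y=(uv[1]-K[1,2])/K[1,1]
    if fish:
        t=np.hypot(x,y); s=np.sin(t)/t if t>1e-9 else 1; d=np.array([x*s,-y*s,-np.cos(t)])
    else: d=np.array([x,-y,-1.])
    return Ro.from_euler("xyz",p["orientation"]).apply(d)
def onz(p,uv,z,fish=False):
    d=ray(p,uv,fish); o=np.array(p["position"]); return o+d*(z-o[2])/d[2]
def proj(p,X,fish=False):
    c=Ro.from_euler("xyz",p["orientation"]).inv().apply(np.array(X)-p["position"]); K=p["mtx"]
    v=np.array([c[0],-c[1],-c[2]])
    if fish:
        rr=np.hypot(v[0],v[1]); t=np.arctan2(rr,v[2]); q=v[:2]/rr*t
    else: q=v[:2]/v[2]
    return q*K[0,0]+K[:2,2]
E
python3 - <<'E'
from workcell import r
from h import *
p=r.get_image("scene"); s=r.get_image("side")
print("chamber",onz(p,(282.7,272.4),0),onz(s,(365.9,251.9),0))
for z in (.061,.05): print("ring c? ",onz(p,(278,259),z),onz(s,(364,226),z))
print("bar",onz(p,(394.2,208.4),.066),"top",onz(p,(395,189),.126),onz(s,(255.,274),.126))
print("spare",onz(p,(354.6,234.6),.066),onz(s,(290.4,262.2),.066))
for n,q in(("s",p),("d",s)):
    f=q["frame"]
    c=(f[200:320,220:360] if n=="s" else f[180:300,230:440])
    cv2.imwrite(f"pics/b_{n}.png",cv2.resize(c,None,fx=3.8 if n=="d" else 5,fy=3.8 if n=="d" else 5,interpolation=cv2.INTER_CUBIC)[:,:,::-1])
E
```

```text
chamber [5.55646884e-01 2.21183881e-02 1.11022302e-16] [0.56500993 0.02769461 0.        ]
ring c?  [0.55156384 0.03533758 0.061     ] [0.56103531 0.00653818 0.061     ]
ring c?  [0.55769766 0.02890123 0.05      ] [0.5613956  0.02459557 0.05      ]
bar [ 0.4283426 -0.2104049  0.066    ] top [ 0.43087427 -0.20305754  0.126     ] [ 0.43208074 -0.20696337  0.126     ]
spare [ 0.45935663 -0.09851092  0.066     ] [ 0.45969993 -0.09666282  0.066     ]
```

View pics/b_s.png

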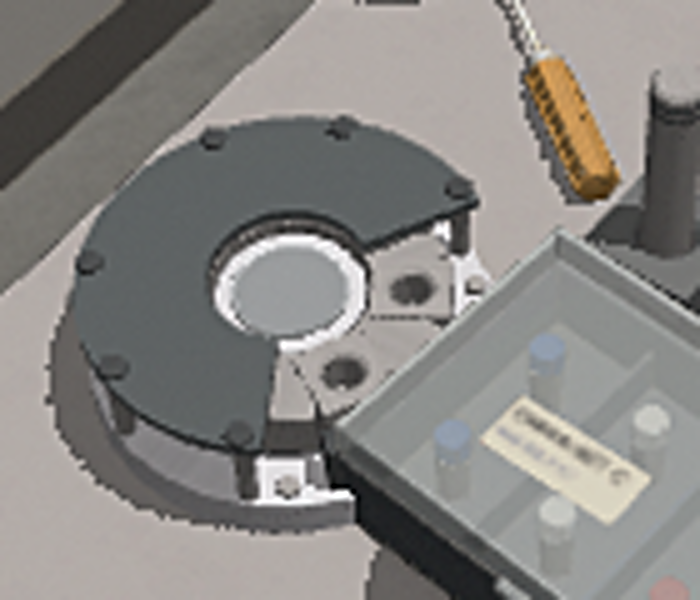

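View pics/b_d.png

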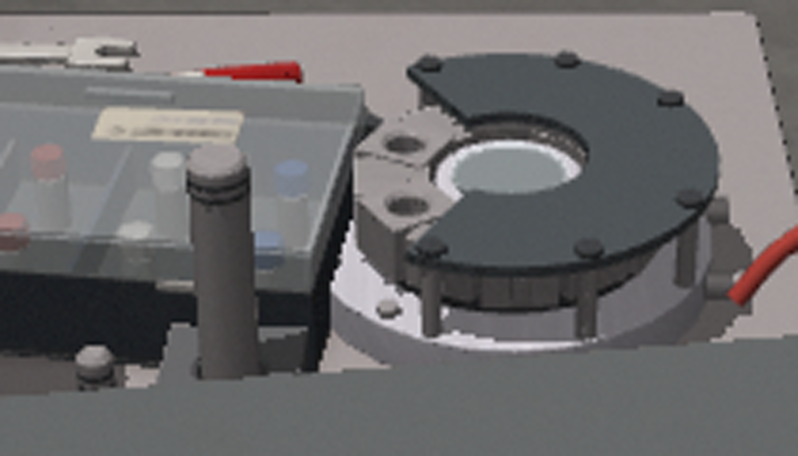

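```bash
cat > fit.py <<'E'
from workcell import r
from h import *
from scipy.optimize import least_squares
p=r.get_image("scene"); s=r.get_image("side")
S=lambda a,z:onz(p,(220+a[0]/5,200+a[1]/5),z); D=lambda a,z:onz(s,(230+a[0]/3.8,180+a[1]/3.8),z)
print("S h",S((412,290),.05),S((344,373),.05)); print("D h",D((406,205),.05),D((405,144),.05))
def circ(P):
    f=least_squares(lambda q:np.hypot(P[:,0]-q[0],P[:,1]-q[1])-q[2],[.56,.025,.07]); return f.x,f.fun
sc=[(459,188),(342,126),(213,138),(89,261),(114,366),(239,433)]
dc=[(431,62),(567,58),(671,97),(690,196),(588,246),(432,245)]
for z in(.061,.064):
  a=np.array([S(c,z) for c in sc]);b=np.array([D(c,z) for c in dc])
  print(z,circ(a),circ(b)); print(a.round(4)); print(b.round(4))
  for P in(a,b):
    c=circ(P)[0]; print(np.sort(np.degrees(np.arctan2(P[:,1]-c[1],P[:,0]-c[0]))))
E
python3 fit.py
```

```text
S h [ 5.19281197e-01 -1.64611085e-04  5.00000000e-02] [0.51694991 0.04742264 0.05      ]
D h [0.52020178 0.00141098 0.05      ] [0.51858218 0.04899605 0.05      ]
0.061 (array([0.56010403, 0.02548078, 0.07872713]), array([-5.92808484e-05, -3.50038148e-05,  7.48061609e-05,  1.42668733e-04,
       -3.36419670e-04,  2.13229441e-04])) (array([0.56166871, 0.02855809, 0.07880989]), array([-2.51651244e-04,  2.23562512e-04,  4.15501452e-05, -4.32779878e-05,
       -2.20731734e-04,  2.50548308e-04]))
[[ 0.5291 -0.0468  0.061 ]
 [ 0.5892 -0.0476  0.061 ]
 [ 0.6293 -0.0123  0.061 ]
 [ 0.6276  0.0662  0.061 ]
 [ 0.5854  0.0997  0.061 ]
 [ 0.527   0.0971  0.061 ]]
[[ 0.5286  0.0998  0.061 ]
 [ 0.5872  0.1034  0.061 ]
 [ 0.6293  0.0692  0.061 ]
 [ 0.6309 -0.009   0.061 ]
 [ 0.5899 -0.0448  0.061 ]
 [ 0.5313 -0.0444  0.061 ]]
[-113.2194517   -68.31401091  -28.62783467   31.09197597   71.14222991
  114.8275558 ]
[-112.57962786  -68.93376425  -28.50792536   31.00733963   71.18148333
  114.87305575]
0.064 (array([0.55839232, 0.02728099, 0.07836899]), array([-5.90106892e-05, -3.48445255e-05,  7.44655769e-05,  1.42019331e-04,
       -3.34889426e-04,  2.12259733e-04])) (array([0.56156639, 0.02349213, 0.07830447]), array([-2.50037247e-04,  2.22128813e-04,  4.12836157e-05, -4.30005475e-05,
       -2.19316209e-04,  2.48941575e-04]))
[[ 0.5275 -0.0447  0.064 ]
 [ 0.5873 -0.0455  0.064 ]
 [ 0.6272 -0.0103  0.064 ]
 [ 0.6256  0.0678  0.064 ]
 [ 0.5836  0.1011  0.064 ]
 [ 0.5254  0.0986  0.064 ]]
[[ 0.5287  0.0943  0.064 ]
 [ 0.5869  0.0978  0.064 ]
 [ 0.6287  0.0639  0.064 ]
 [ 0.6303 -0.0139  0.064 ]
 [ 0.5896 -0.0494  0.064 ]
 [ 0.5314 -0.049   0.064 ]]
[-113.21945204  -68.31401133  -28.62783495   31.09197611   71.14223027
  114.82755621]
[-112.57962797  -68.93376434  -28.50792539   31.00733971   71.18148344
  114.87305583]
```

```bash
python3 - <<'E'
from workcell import r
from h import *
p=r.get_image("scene"); s=r.get_image("side")
print("cab front bottom", onz(p,(331,160),0.02), onz(p,(437,195),0.0))
# top front corners: scene (330,95)?, side top far edge corners
for z in(.15,.2,.25,.3): print(z,"scene front-top",onz(p,(330,93),z).round(3),onz(p,(459,127),z).round(3),"side far edge",onz(s,(165,293),z).round(3),onz(s,(491,267),z).round(3))
f=p["frame"][40:280,280:500]; cv2.imwrite("pics/c.png",cv2.resize(f,None,fx=2.5,fy=2.5,interpolation=cv2.INTER_CUBIC)[:,:,::-1])
for z in(.1,.15,.2): print("bottle cap",onz(p,(298,145),z),onz(s,(462,255),z))
print("block", [(onz(p,u,.036)).round(3) for u in ((375,216),(391,207),(407,222),(391,232))])
E
```

```text
cab front bottom [ 0.66225865 -0.32012878  0.02      ] [ 0.38862665 -0.37345861  0.        ]
0.15 scene front-top [ 0.721 -0.402  0.15 ] [ 0.398 -0.445  0.15 ] side far edge [ 0.349 -0.275  0.15 ] [ 0.695 -0.225  0.15 ]
0.2 scene front-top [ 0.674 -0.33   0.2  ] [ 0.38  -0.369  0.2  ] side far edge [ 0.375 -0.339  0.2  ] [ 0.675 -0.295  0.2  ]
0.25 scene front-top [ 0.627 -0.258  0.25 ] [ 0.361 -0.293  0.25 ] side far edge [ 0.401 -0.403  0.25 ] [ 0.655 -0.366  0.25 ]
0.3 scene front-top [ 0.58  -0.185  0.3  ] [ 0.342 -0.217  0.3  ] side far edge [ 0.427 -0.467  0.3  ] [ 0.636 -0.437  0.3  ]
bottle cap [ 0.70270803 -0.23852802  0.1       ] [ 0.68289763 -0.12774411  0.1       ]
bottle cap [ 0.66089493 -0.18536411  0.15      ] [ 0.66690107 -0.2016303   0.15      ]
bottle cap [ 0.61908183 -0.1322002   0.2       ] [ 0.65090452 -0.27551649  0.2       ]
block [array([ 0.463, -0.195,  0.036]), array([ 0.448, -0.239,  0.036]), array([ 0.397, -0.218,  0.036]), array([ 0.412, -0.172,  0.036])]
```

View pics/c.png

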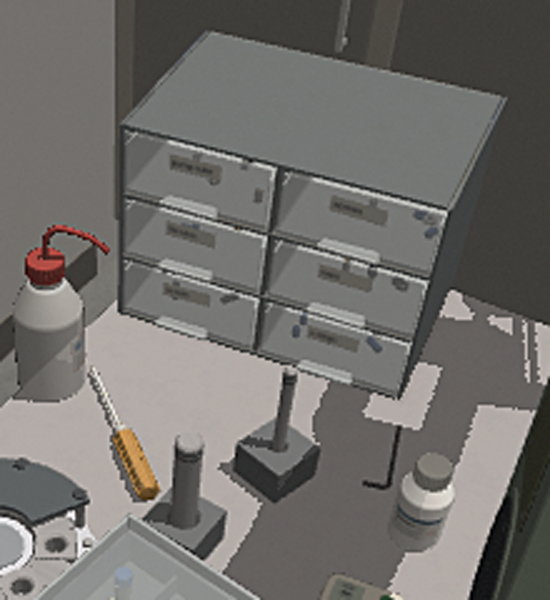

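```bash
cat >> h.py <<'E'
def row(o,T,yaw,cmd=None):
    """row [mm,rad] to reach TCP T, tool straight down with yaw, from observed (or commanded) pose"""
    p0,R0=(o["tcp_pos"],Ro.from_euler("xyz",o["orientation"])) if cmd is None else (np.array(cmd[0]),Ro.from_euler("xyz",cmd[1]))
    d=R0.inv().apply(np.array(T)-p0)*1e3; w=(R0.inv()*Ro.from_euler("xyz",[np.pi,0,yaw])).as_rotvec()
    return np.r_[d.round(1),w.round(4)]
E
python3 - <<'E'
from workcell import r
from h import *
o=r.observe(); print(row(o,[.43,-.206,.295],-1.05))
E
```

```text
[-2.230e+02 -3.216e+02 -8.950e+01 -0.000e+00  0.000e+00 -1.371e-01]
```

Call:
{"name": "step_arm", "arguments": {"commands": [[0, 0, -45, 0, 0, 0, -1], [0, 0, -90, 0, 0, 0, -1], [-20, -30, -90, 0, 0, -0.05, -1], [-50, -75, -90, 0, 0, -0.14, -1], [-80, -115, -90, 0, 0, -0.14, -1], [-110, -160, -90, 0, 0, -0.14, -1], [-140, -200, -90, 0, 0, -0.14, -1], [-170, -245, -90, 0, 0, -0.14, -1], [-195, -285, -90, 0, 0, -0.14, -1], [-222, -321, -90, 0, 0, -0.14, -1], [-222, -321, -90, 0, 0, -0.14, -1], [-222, -321, -90, 0, 0, -0.14, -1], [-222, -321, -90, 0, 0, -0.14, -1]]}}

```text
time: 2.8
tcp_pos: [0.4294, -0.208, 0.2954]
orientation: [3.141, -0.0, -1.048]
force: [0.4, 0.6, 0.5]
gripper_width: 0.0938
```

```bash
python3 - <<'E'
from workcell import r
from h import *
o=r.observe(); print(o["time"],o["tcp_pos"],o["orientation"],o["joint_pos"].round(3))
p=r.get_image("wrist"); cv2.imwrite("pics/d.png",p["frame"][:,:,::-1])
for l in("bar_mid","spare_mid"): print(l,[(d["position"],d["conf"]) for d in r.tip_of(p,l)],[(d["bbox"],d["conf"]) for d in r.find_in(p,l)])
print("pred mid",proj(p,[.43,-.206,.066],True),"top",proj(p,[.43,-.206,.126],True))
for d in r.tip_of(p,"bar_mid")[:1]: print(onz(p,d["position"],.066,True))
E
```

```text
2.8 [ 0.42938895 -0.20797584  0.29543368] [ 3.14084956e+00 -3.68222539e-04 -1.04768139e+00] [-6.320e-01 -6.400e-02  1.646e+00 -1.000e-03  1.560e+00  4.160e-01]
bar_mid [([319.1, 205.7], 0.59)] []
spare_mid [([242.1, 133.1], 0.73)] [([220.1, 123.7, 38.8, 18.5], 0.69)]
pred mid [318.1483691  205.61700175] top [317.90329009 216.14797979]
[ 0.43044906 -0.20696958  0.066     ]
```

View pics/d.png

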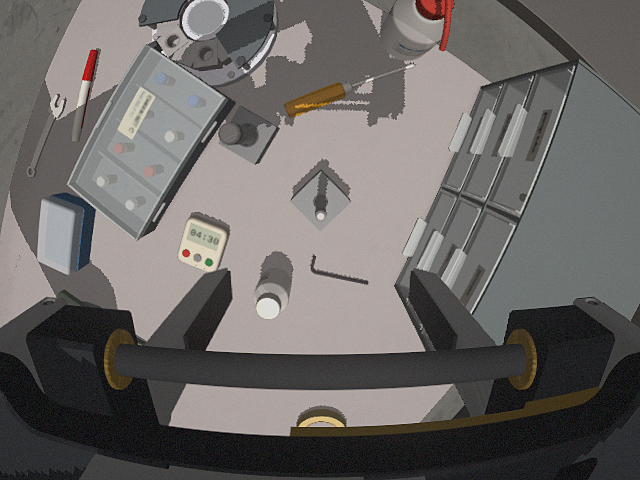

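The slim bar top is at (320,215), close to the predicted (318,216). The pill bottle cap is at (268,305) and the thick bar at (235,133).

```bash
python3 - <<'E'
from workcell import r
from h import *
p=r.get_image("wrist"); o=r.observe()
print(onz(p,(320,215),.126,True)); 
for z in(.05,.08): print("bottle",onz(p,(268,305),z,True))
T=[.4303,-.2065,.082]; print(row(o,T,-1.048))
R=Ro.from_euler("xyz",o["orientation"])
for q in([.35,-.2,0],): pass
print("finger ends", [np.array(T)+R.apply([s*.06,0,0]) for s in(-1,1)], "cam side",R.apply([0,-1,0]))
E
```

```text
[ 0.43195027 -0.2072843   0.126     ]
bottle [ 0.28601142 -0.21511447  0.05      ]
bottle [ 0.30048161 -0.21214015  0.08      ]
[-8.000e-01 -1.500e+00  2.134e+02  1.000e-04  1.000e-04 -8.000e-04]
finger ends [array([ 0.40038281, -0.15449075,  0.08200648]), array([ 0.46021719, -0.25850925,  0.08199352])] cam side [ 8.66820766e-01  4.98619848e-01 -8.54862449e-05]
```

Call:
{"name": "step_arm", "arguments": {"commands": [[0, -2, 45, 0, 0, 0, -1], [0, -2, 90, 0, 0, 0, -1], [0, -2, 135, 0, 0, 0, -1], [0, -2, 175, 0, 0, 0, -1], [0, -2, 200, 0, 0, 0, -1], [0, -2, 213, 0, 0, 0, -1], [0, -2, 213, 0, 0, 0, -1], [0, -2, 213, 0, 0, 0, -1]], "squeeze": 40}}

```text
time: 3.95
tcp_pos: [0.4325, -0.207, 0.0836]
orientation: [-3.141, -0.002, -1.047]
force: [0.1, -0.9, 0.6]
gripper_width: 0.0941
```

Call:
{"name": "step_arm", "arguments": {"commands": [[0, 0, 0, 0, 0, 0, 0.5], [0, 0, 0, 0, 0, 0, 1], [0, 0, 0, 0, 0, 0, 1], [0, 0, 0, 0, 0, 0, 1], [0, 0, 0, 0, 0, 0, 1], [0, 0, 0, 0, 0, 0, 1], [0, 0, 0, 0, 0, 0, 1], [0, 0, 0, 0, 0, 0, 1]], "squeeze": 40}}

```text
time: 4.75
tcp_pos: [0.4315, -0.2061, 0.0824]
orientation: [3.142, 0.0, -1.047]
force: [-0.3, -0.2, -0.1]
gripper_width: 0.0335
```

```bash
python3 - <<'E'
from workcell import r
from h import *
o=r.observe(); print(o["time"],o["tcp_pos"],o["orientation"],o["gripper_width"],o["force"])
p=r.get_image("wrist"); cv2.imwrite("pics/e.png",p["frame"][:,:,::-1])
E
```

```text
4.75 [ 0.43149804 -0.20608163  0.08237264] [ 3.14154140e+00  1.84214171e-04 -1.04700903e+00] 0.03352061249355782 [-0.29015148 -0.16068502 -0.07325977]
```

View pics/e.png

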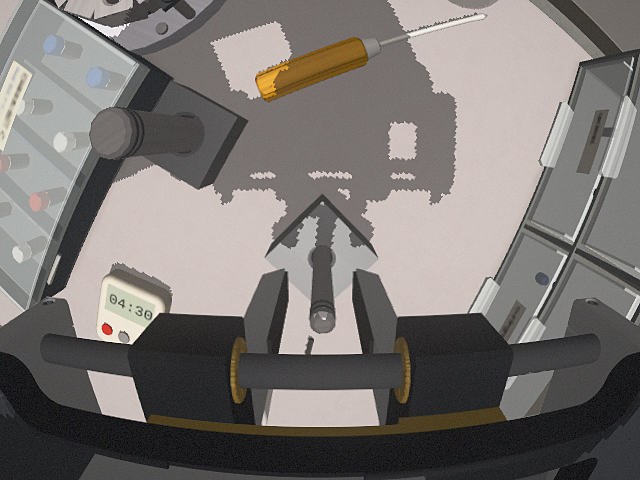

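The bar stands between the pads, with its top at (322,318), and the fingers are still closing. I'll keep closing.

Call:
{"name": "step_arm", "arguments": {"commands": [[0, 0, 0, 0, 0, 0, 1], [0, 0, 0, 0, 0, 0, 1], [0, 0, 0, 0, 0, 0, 1], [0, 0, 0, 0, 0, 0, 1], [0, 0, 0, 0, 0, 0, 1], [0, 0, 0, 0, 0, 0, 1]]}}

```text
time: 5.4
tcp_pos: [0.4315, -0.2061, 0.0824]
orientation: [3.142, 0.0, -1.047]
force: [-0.1, -0.2, -0.1]
gripper_width: 0.0107
```

```bash
python3 - <<'E'
from workcell import r
from h import *
o=r.observe(); print(o["time"],o["tcp_pos"],o["orientation"],o["gripper_width"],o["force"])
p=r.get_image("wrist"); cv2.imwrite("pics/f.png",cv2.resize(p["frame"][200:440,200:440],None,fx=2.5,fy=2.5)[:,:,::-1])
R=Ro.from_euler("xyz",o["orientation"])
for y in(-.003,0,.003):
  X=o["tcp_pos"]+R.apply([0,y,0]); print(y,[proj(p,[X[0],X[1],z],True).round(1) for z in(.126,.04)])
E
```

```text
5.4 [ 0.43153341 -0.20612078  0.0824283 ] [ 3.14158627e+00  1.57102989e-05 -1.04702066e+00] 0.010734969099906911 [-0.14202976 -0.19720663 -0.09902741]
-0.003 [array([319. , 315.1]), array([319.2, 253.7])]
0 [array([319. , 321.6]), array([319.2, 258.2])]
0.003 [array([319. , 327.9]), array([319.3, 262.7])]
```

View pics/f.png

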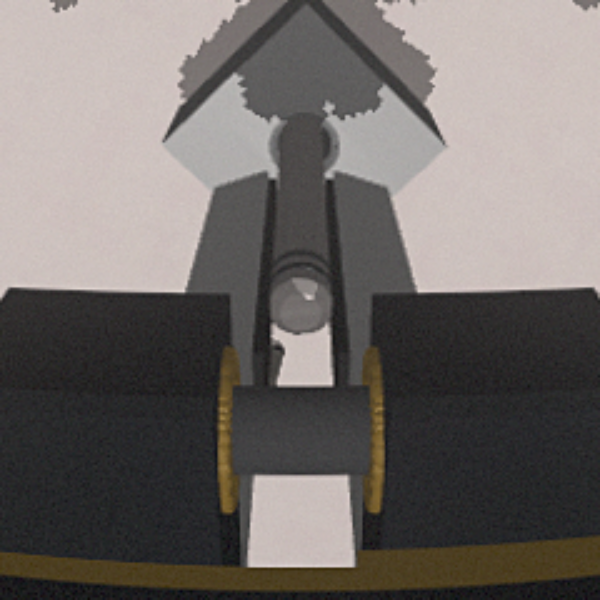

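```bash
python3 - <<'E'
from workcell import r
from h import *
o=r.observe(); print(row(o,[.5198,.0004,.24],-1.016))
E
```

```text
[-1.347e+02 -1.797e+02 -1.576e+02  0.000e+00  0.000e+00 -3.100e-02]
```

Call:
{"name": "step_arm", "arguments": {"commands": [[0, 0, -20, 0, 0, 0, 1], [0, 0, -40, 0, 0, 0, 1], [0, 0, -80, 0, 0, 0, 1], [0, 0, -120, 0, 0, 0, 1], [0, 0, -158, 0, 0, 0, 1], [0, 0, -158, 0, 0, 0, 1], [0, 0, -158, 0, 0, 0, 1]]}}

```text
time: 6.15
tcp_pos: [0.4318, -0.2063, 0.241]
orientation: [-3.141, -0.002, -1.047]
force: [-1.1, -0.7, -0.7]
gripper_width: 0.01
```

Call:
{"name": "step_arm", "arguments": {"commands": [[-27, -36, 0, 0, 0, -0.01, 1], [-54, -72, 0, 0, 0, -0.02, 1], [-81, -108, 0, 0, 0, -0.03, 1], [-108, -144, 0, 0, 0, -0.03, 1], [-135, -180, 0, 0, 0, -0.03, 1], [-135, -180, 0, 0, 0, -0.03, 1], [-135, -180, 30, 0, 0, -0.03, 1], [-135, -180, 60, 0, 0, -0.03, 1], [-135, -180, 80, 0, 0, -0.03, 1], [-135, -180, 92, 0, 0, -0.03, 1], [-135, -180, 92, 0, 0, -0.03, 1], [-135, -180, 92, 0, 0, -0.03, 1]]}}

```text
time: 7.35
tcp_pos: [0.5198, 0.0004, 0.1483]
orientation: [3.141, 0.0, -1.017]
force: [0.5, 0.1, -1.0]
gripper_width: 0.0104
```

```bash
cat > look.py <<'E'
import sys
from workcell import r
from h import *
n=sys.argv[1]
o=r.observe(); print(o["time"],o["tcp_pos"].round(4),o["orientation"].round(3),o["gripper_width"].round(4),o["force"].round(1),"q",o["joint_pos"].round(2))
t=o["tcp_pos"]; R=Ro.from_euler("xyz",o["orientation"]); top=t+R.apply([0,0,-.0436]); mid=t+R.apply([0,0,.0164]); bot=t+R.apply([0,0,.0764])
print("bottom",bot.round(4),"mid",mid.round(4))
im=[]
for c in ("scene","side","wrist"):
    p=r.get_image(c); fi=c=="wrist"
    if not fi:
        print(c,"exp top/mid/bot",[proj(p,X).round(1) for X in(top,mid,bot)],[(d["position"],d["conf"]) for d in r.tip_of(p,"bar_mid")])
    b=(proj(p,bot,fi)).astype(int)
    u,v=np.clip(b[0]-60,0,520),np.clip(b[1]-75,0,360)
    w=120
    k=p["frame"][v:v+120,u:u+w]; print(c,"crop off",u,v,"bottom px",b); im.append(cv2.resize(k,(396,396),interpolation=cv2.INTER_CUBIC))
cv2.imwrite(f"pics/{n}.png",np.hstack(im[:2])[:,:,::-1]); cv2.imwrite(f"pics/{n}w.png",im[2][:,:,::-1])
E
python3 look.py g
```

```text
Traceback (most recent call last):
  File "look.py", line 5, in <module>
    o=r.observe(); print(o["time"],o["tcp_pos"].round(4),o["orientation"].round(3),o["gripper_width"].round(4),o["force"].round(1),"q",o["joint_pos"].round(2))
                                                                                   ^^^^^^^^^^^^^^^^^^^^^^^^
AttributeError: 'float' object has no attribute 'round'
```

```bash
sed -i 's/o\["gripper_width"\].round(4)/o["gripper_width"]/' look.py; python3 look.py g
```

```text
7.35 [5.198e-01 4.000e-04 1.483e-01] [ 3.141  0.    -1.017] 0.010414604848142996 [ 0.5  0.1 -1. ] q [-0.17  0.15  1.74 -0.    1.26  0.85]
bottom [5.198e-01 4.000e-04 7.190e-02] mid [5.198e-01 4.000e-04 1.319e-01]
scene exp top/mid/bot [array([299. , 206.9]), array([300.4, 230.2]), array([301.6, 251. ])] [([302.4, 226.0], 0.71)]
scene crop off 241 176 bottom px [301 251]
side exp top/mid/bot [array([335.2, 147.2]), array([335.8, 185.9]), array([336.3, 221.8])] [([336.4, 185.8], 0.69)]
side crop off 276 146 bottom px [336 221]
wrist crop off 258 169 bottom px [318 244]
```

View pics/g.png

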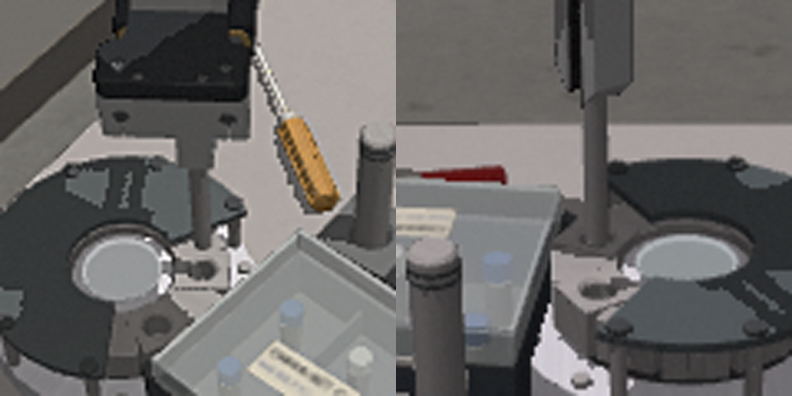

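View pics/gw.png

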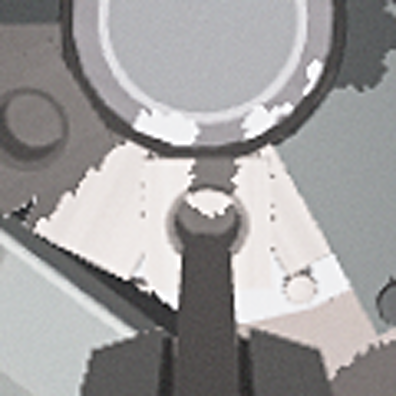

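```bash
python3 - <<'E'
from workcell import r
from h import *
p=r.get_image("wrist"); print(onz(p,(321.3,236.3),.05,True), proj(p,[.5198,.0004,.05],True),proj(p,[.5198,.0004,.072],True))
print("hole B",onz(p,(258+30/3.3,169+125/3.3),.05,True))
E
```

```text
[ 0.52143019 -0.0009717   0.05      ] [318.70411954 237.12973695] [318.66870625 244.71382711]
hole B [0.51941065 0.04687056 0.05      ]
```

Call:
{"name": "step_arm", "arguments": {"commands": [[0, 0, 10, 0, 0, 0, 1], [0, 0, 18, 0, 0, 0, 1], [0, 0, 23, 0, 0, 0, 1], [0, 0, 27, 0, 0, 0, 1], [0, 0, 27, 0, 0, 0, 1]]}}

```text
time: 8.15
tcp_pos: [0.5192, 0.0009, 0.1204]
orientation: [3.14, 0.001, -1.017]
force: [-0.1, -0.3, -1.5]
gripper_width: 0.0104
```

Call:
{"name": "step_arm", "arguments": {"commands": [[0, 0, 4, 0, 0, 0, 1], [0, 0, 8, 0, 0, 0, 1], [0, 0, 11, 0, 0, 0, 1], [0, 0, 11, 0, 0, 0, 1]]}}

```text
time: 8.55
tcp_pos: [0.5194, 0.0009, 0.1099]
orientation: [3.141, 0.001, -1.017]
force: [-1.0, 0.0, -1.2]
gripper_width: 0.0102
```

```bash
python3 look.py i
```

```text
8.55 [0.5194 0.0009 0.1099] [ 3.141e+00  1.000e-03 -1.017e+00] 0.010189579649184573 [-1.   0.  -1.2] q [-0.17  0.19  1.77 -0.    1.18  0.85]
bottom [0.5193 0.0009 0.0335] mid [0.5194 0.0009 0.0935]
scene exp top/mid/bot [array([299.9, 222.3]), array([301.2, 244. ]), array([302.4, 263.5])] [([302.2, 241.3], 0.48)]
scene crop off 242 188 bottom px [302 263]
side exp top/mid/bot [array([335.4, 172.2]), array([335.9, 209.1]), array([336.4, 243.3])] [([335.3, 202.6], 0.76)]
side crop off 276 168 bottom px [336 243]
wrist crop off 258 169 bottom px [318 244]
```

View pics/i.png

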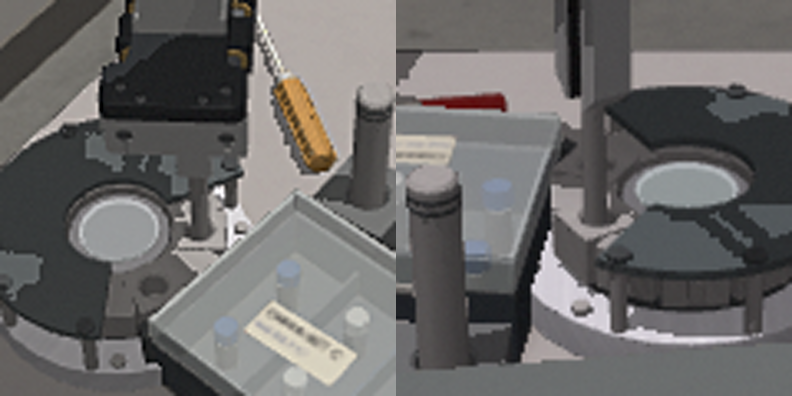

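View pics/iw.png

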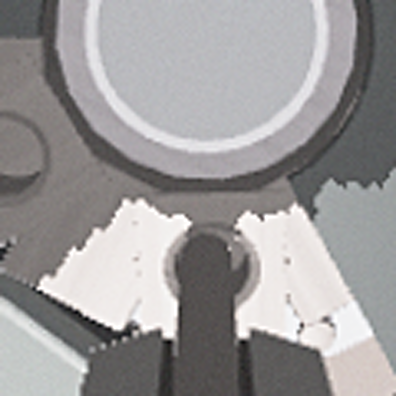

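```bash
cat > arc.py <<'E'
import sys
from workcell import r
from h import *
w0d,w1d,n,z,f=map(float,sys.argv[1:6])
o=r.observe(); c=np.array([.5603,.0258]); y0=o["orientation"][2]
for w in np.linspace(w0d,w1d,int(n)+1)[1:]:
    a=np.radians(w); q=row(o,[c[0]-.048*np.cos(a),c[1]+.048*np.sin(a),z],y0-f*(a-np.radians(w0d)))
    print([round(v,1) for v in q[:3]],q[3:].round(2),round(w,1))
print(o["tcp_pos"],y0)
E
python3 arc.py -31.3 49.5 16 .110 .9
```

```text
[np.float64(-4.7), np.float64(0.4), np.float64(0.7)] [-0.   -0.    0.08] -26.2
[np.float64(-8.9), np.float64(-0.2), np.float64(0.7)] [-0.   -0.    0.16] -21.2
[np.float64(-13.0), np.float64(-1.1), np.float64(0.7)] [-0.   -0.    0.24] -16.2
[np.float64(-17.0), np.float64(-2.4), np.float64(0.7)] [-0.   -0.    0.32] -11.1
[np.float64(-20.9), np.float64(-4.1), np.float64(0.7)] [-0.  -0.   0.4] -6.1
[np.float64(-24.7), np.float64(-6.1), np.float64(0.7)] [-0.   -0.    0.48] -1.0
[np.float64(-28.2), np.float64(-8.4), np.float64(0.7)] [-0.   -0.    0.56] 4.1
[np.float64(-31.5), np.float64(-11.0), np.float64(0.7)] [-0.   -0.    0.63] 9.1
[np.float64(-34.6), np.float64(-13.9), np.float64(0.7)] [-0.   -0.    0.71] 14.1
[np.float64(-37.4), np.float64(-17.1), np.float64(0.7)] [-0.   -0.    0.79] 19.2
[np.float64(-39.9), np.float64(-20.5), np.float64(0.7)] [-0.   -0.    0.87] 24.2
[np.float64(-42.1), np.float64(-24.1), np.float64(0.7)] [-0.   -0.    0.95] 29.3
[np.float64(-44.0), np.float64(-27.9), np.float64(0.7)] [-0.   -0.    1.03] 34.3
[np.float64(-45.6), np.float64(-31.8), np.float64(0.7)] [-0.   -0.    1.11] 39.4
[np.float64(-46.7), np.float64(-35.9), np.float64(0.7)] [-0.   -0.    1.19] 44.4
[np.float64(-47.6), np.float64(-40.0), np.float64(0.7)] [-0.   -0.    1.27] 49.5
[0.52010037 0.00078289 0.11069049] -1.0169666628090732
```

Call:
{"name": "step_arm", "arguments": {"commands": [[-4.5, 0.5, 0, 0, 0, 0.08, 1], [-9, 0, 0, 0, 0, 0.16, 1], [-13, -1, 0, 0, 0, 0.24, 1], [-17, -2, 0, 0, 0, 0.32, 1], [-21, -4, 0, 0, 0, 0.4, 1], [-24.5, -6, 0, 0, 0, 0.48, 1], [-28, -8, 0, 0, 0, 0.56, 1], [-31.5, -11, 0, 0, 0, 0.63, 1], [-31.5, -11, 0, 0, 0, 0.63, 1]]}}

```text
time: 9.7
tcp_pos: [0.5133, 0.033, 0.1109]
orientation: [-3.14, -0.001, -1.646]
force: [0.2, -2.0, -0.7]
gripper_width: 0.0102
```

```bash
python3 look.py j;python3 arc.py 9.1 49.5 8 .110 .9
```

```text
9.7 [0.5133 0.033  0.1109] [-3.140e+00 -1.000e-03 -1.646e+00] 0.010154413643087579 [ 0.2 -2.  -0.7] q [-0.1   0.18  1.78 -0.    1.18  1.54]
bottom [0.5135 0.0329 0.0345] mid [0.5134 0.033  0.0945]
scene exp top/mid/bot [array([291.9, 234.4]), array([293.6, 255.9]), array([295.2, 275.2])] [([297.2, 253.4], 0.41)]
scene crop off 235 200 bottom px [295 275]
side exp top/mid/bot [array([331.7, 161.8]), array([332.5, 197.9]), array([333.2, 231.6])] [([332.3, 198.4], 0.6)]
side crop off 273 156 bottom px [333 231]
wrist crop off 258 169 bottom px [318 244]
[np.float64(-4.6), np.float64(-0.3), np.float64(0.8)] [-0.   -0.    0.08] 14.2
[np.float64(-8.7), np.float64(-1.2), np.float64(0.8)] [-0.   -0.    0.16] 19.2
[np.float64(-12.8), np.float64(-2.4), np.float64(0.8)] [-0.   -0.    0.24] 24.2
[np.float64(-16.7), np.float64(-4.0), np.float64(0.8)] [-0.   -0.    0.32] 29.3
[np.float64(-20.4), np.float64(-6.0), np.float64(0.8)] [-0.  -0.   0.4] 34.4
[np.float64(-24.0), np.float64(-8.3), np.float64(0.8)] [-0.   -0.    0.48] 39.4
[np.float64(-27.3), np.float64(-10.8), np.float64(0.8)] [-0.   -0.    0.56] 44.4
[np.float64(-30.4), np.float64(-13.7), np.float64(0.8)] [-0.   -0.    0.63] 49.5
[0.51315578 0.03298319 0.11078093] -1.6463713346660698
```

View pics/j.png

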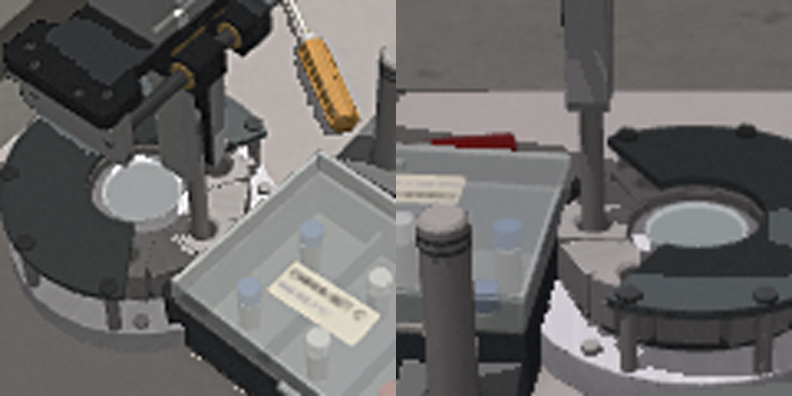

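View pics/jw.png

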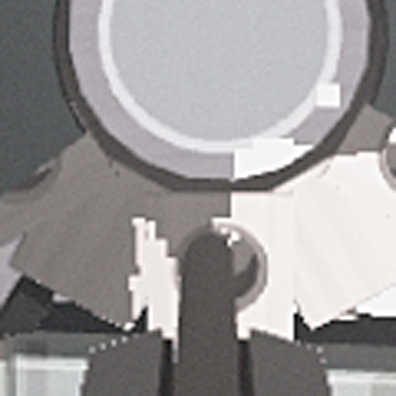

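The ring turns with the bar: bar and hole sit near scene crop (203,237), and the force is only 2 N. Continuing the swing.

Call:
{"name": "step_arm", "arguments": {"commands": [[-4.5, 0, 0, 0, 0, 0.08, 1], [-8.5, -1, 0, 0, 0, 0.16, 1], [-13, -2.5, 0, 0, 0, 0.24, 1], [-16.5, -4, 0, 0, 0, 0.32, 1], [-20.5, -6, 0, 0, 0, 0.4, 1], [-24, -8.5, 0, 0, 0, 0.48, 1], [-27.5, -11, 0, 0, 0, 0.56, 1], [-30.5, -14, 0, 0, 0, 0.63, 1], [-30.5, -14, 0, 0, 0, 0.63, 1]]}}

```text
time: 10.85
tcp_pos: [0.5286, 0.0626, 0.1102]
orientation: [3.141, -0.001, -2.276]
force: [0.7, -2.2, -1.3]
gripper_width: 0.0101
```

```bash
python3 look.py k
```

```text
10.85 [0.5286 0.0626 0.1102] [ 3.141e+00 -1.000e-03 -2.276e+00] 0.010122158477324937 [ 0.7 -2.2 -1.3] q [-0.04  0.22  1.74 -0.    1.19  2.23]
bottom [0.5285 0.0626 0.0338] mid [0.5286 0.0626 0.0938]
scene exp top/mid/bot [array([274.5, 241.5]), array([277.3, 263. ]), array([279.8, 282.1])] [([354.0, 234.8], 0.51), ([279.3, 261.5], 0.46), ([279.8, 274.4], 0.19)]
scene crop off 219 207 bottom px [279 282]
side exp top/mid/bot [array([342.6, 153.7]), array([342.9, 189.2]), array([343.1, 222.2])] [([344.2, 191.1], 0.8)]
side crop off 283 147 bottom px [343 222]
wrist crop off 258 170 bottom px [318 245]
```

View pics/k.png

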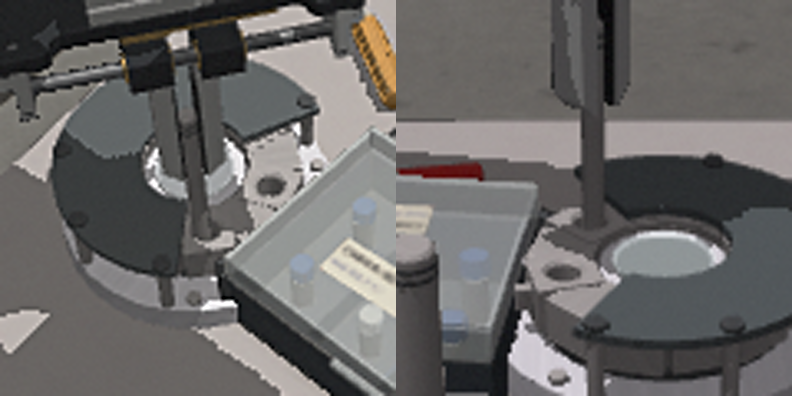

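View pics/kw.png

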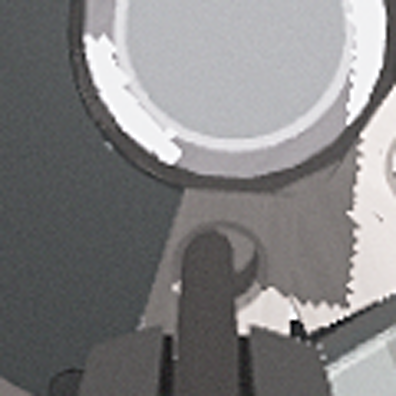

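```bash
python3 - <<'E'
from workcell import r
from h import *
p=r.get_image("scene"); s=r.get_image("side")
for X in (onz(p,(300.8,263.4),.05),onz(s,(332.7,229.1),.05)):
    d=X[:2]-[.5603,.0258]; print(X,np.hypot(*d),np.degrees(np.arctan2(d[1],-d[0])))
E
```

```text
[0.51392696 0.0125523  0.05      ] 0.04822820877471633 -15.943403741635022
[0.51351585 0.015321   0.05      ] 0.047943366551470745 -12.625073515961837
```

Call:
{"name": "step_arm", "arguments": {"commands": [[1, 0, 0, 0, 0, 0, 1], [1, 0, -10, 0, 0, 0, 1], [1, 0, -25, 0, 0, 0, 1], [1, 0, -45, 0, 0, 0, 1], [1, 0, -45, 0, 0, 0, 1], [1, 0, -45, 0, 0, 0, 1]]}}

```text
time: 11.8
tcp_pos: [0.5288, 0.0623, 0.1562]
orientation: [-3.141, 0.002, -2.277]
force: [0.3, 0.2, -1.6]
gripper_width: 0.0103
```

```bash
python3 - <<'E'
from workcell import r
from h import *
o=r.observe(); print(row(o,[.5138,.0139,.150],-1.4))
E
```

```text
[ 4.660e+01 -1.990e+01  6.100e+00 -1.700e-03  1.000e-03 -8.768e-01]
```

Call:
{"name": "step_arm", "arguments": {"commands": [[6, -2.5, 0, 0, 0, -0.11, 1], [12, -5, 0, 0, 0, -0.22, 1], [17, -7, 0, 0, 0, -0.33, 1], [23, -10, 0, 0, 0, -0.44, 1], [29, -12, 0, 0, 0, -0.55, 1], [35, -15, 0, 0, 0, -0.66, 1], [41, -17.5, 0, 0, 0, -0.77, 1], [46.5, -20, 0, 0, 0, -0.88, 1], [46.5, -20, 0, 0, 0, -0.88, 1], [46.5, -20, 6, 0, 0, -0.88, 1], [46.5, -20, 6, 0, 0, -0.88, 1]]}}

```text
time: 12.9
tcp_pos: [0.5123, 0.014, 0.1479]
orientation: [3.139, 0.001, -1.398]
force: [-0.6, 0.7, -1.8]
gripper_width: 0.0101
```

```bash
python3 look.py l
```

```text
12.9 [0.5123 0.014  0.1479] [ 3.139e+00  1.000e-03 -1.398e+00] 0.010058643211768924 [-0.6  0.7 -1.8] q [-0.14  0.13  1.75  0.    1.26  1.26]
bottom [0.5121 0.0141 0.0715] mid [0.5123 0.0141 0.1315]
scene exp top/mid/bot [array([297.8, 213.3]), array([299.3, 236.6]), array([300.7, 257.4])] [([300.6, 236.9], 0.56)]
scene crop off 240 182 bottom px [300 257]
side exp top/mid/bot [array([330.2, 143.6]), array([330.9, 181.8]), array([331.5, 217.4])] [([332.3, 180.7], 0.79)]
side crop off 271 142 bottom px [331 217]
wrist crop off 258 170 bottom px [318 245]
```

View pics/l.png

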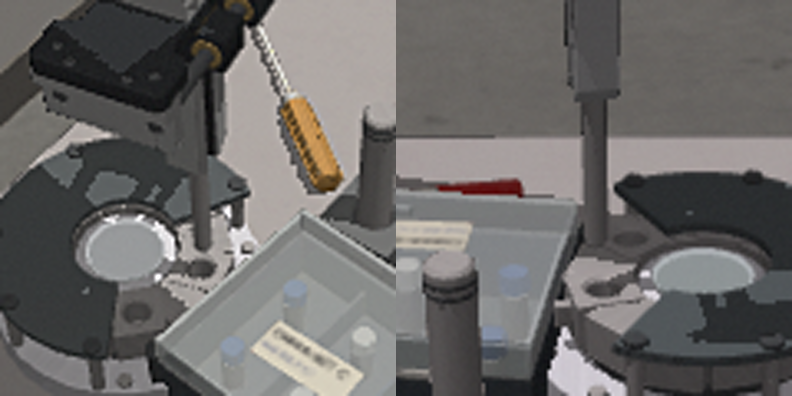

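View pics/lw.png

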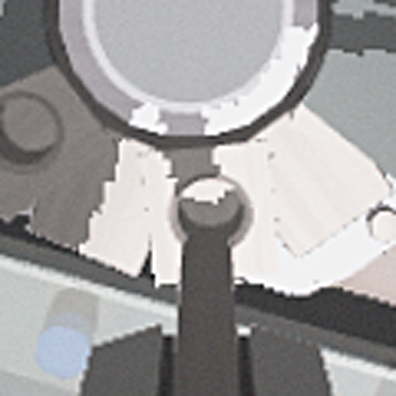

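Call:
{"name": "step_arm", "arguments": {"commands": [[0, -1.5, 0, 0, 0, 0, 1], [0, -1.5, 0, 0, 0, 0, 1], [0, -1.5, 0, 0, 0, 0, 1]]}}

```text
time: 13.45
tcp_pos: [0.515, 0.0139, 0.1496]
orientation: [-3.141, -0.0, -1.397]
force: [-1.0, 0.5, -1.8]
gripper_width: 0.0101
```

```bash
python3 look.py m
```

```text
13.45 [0.515  0.0139 0.1496] [-3.141 -0.    -1.397] 0.01014525840075204 [-1.   0.5 -1.8] q [-0.14  0.13  1.75  0.    1.26  1.26]
bottom [0.515  0.0139 0.0732] mid [0.515  0.0139 0.1332]
scene exp top/mid/bot [array([296.6, 212. ]), array([298.1, 235.4]), array([299.5, 256.2])] [([303.4, 232.6], 0.43)]
scene crop off 239 181 bottom px [299 256]
side exp top/mid/bot [array([332. , 142.5]), array([332.7, 180.9]), array([333.4, 216.5])] [([335.1, 178.4], 0.83)]
side crop off 273 141 bottom px [333 216]
wrist crop off 258 168 bottom px [318 243]
```

View pics/mw.png

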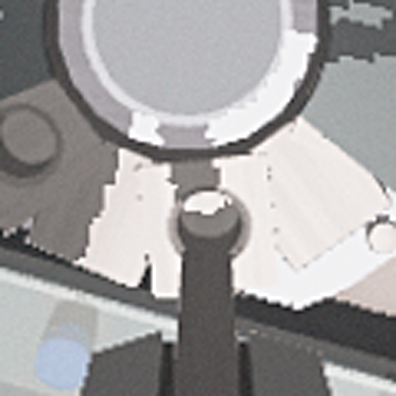

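The hole at wrist crop (210,221) now sits under the bar as it did before the first insertion. Lowering.

Call:
{"name": "step_arm", "arguments": {"commands": [[0, 0, 10, 0, 0, 0, 1], [0, 0, 18, 0, 0, 0, 1], [0, 0, 24, 0, 0, 0, 1], [0, 0, 28, 0, 0, 0, 1], [0, 0, 28, 0, 0, 0, 1]]}}

```text
time: 14.2
tcp_pos: [0.514, 0.014, 0.1203]
orientation: [3.14, 0.001, -1.397]
force: [-0.2, 0.0, -0.2]
gripper_width: 0.0104
```

Call:
{"name": "step_arm", "arguments": {"commands": [[0, 0, 4, 0, 0, 0, 1], [0, 0, 8, 0, 0, 0, 1], [0, 0, 11, 0, 0, 0, 1], [0, 0, 11, 0, 0, 0, 1], [0, 0, 11, 0, 0, 0, 1]]}}

```text
time: 14.7
tcp_pos: [0.5148, 0.0139, 0.1104]
orientation: [3.142, 0.0, -1.397]
force: [-0.3, -0.3, -0.5]
gripper_width: 0.0103
```

```bash
python3 look.py n; python3 arc.py -14 36 10 .110 .8
```

```text
14.7 [0.5148 0.0139 0.1104] [ 3.142  0.    -1.397] 0.010251440903405391 [-0.3 -0.3 -0.5] q [-0.14  0.18  1.78  0.    1.18  1.26]
bottom [0.5148 0.0139 0.034 ] mid [0.5148 0.0139 0.094 ]
scene exp top/mid/bot [array([297.7, 227.6]), array([299.1, 249.2]), array([300.4, 268.6])] [([300.5, 249.0], 0.46)]
scene crop off 240 193 bottom px [300 268]
side exp top/mid/bot [array([332.4, 167.9]), array([333. , 204.4]), array([333.7, 238.4])] [([333.9, 204.0], 0.59)]
side crop off 273 163 bottom px [333 238]
wrist crop off 258 169 bottom px [318 244]
[np.float64(-4.7), np.float64(1.3), np.float64(0.7)] [-0.   -0.    0.07] -9.0
[np.float64(-8.9), np.float64(1.0), np.float64(0.7)] [-0.   -0.    0.14] -4.0
[np.float64(-13.0), np.float64(0.4), np.float64(0.7)] [-0.   -0.    0.21] 1.0
[np.float64(-17.1), np.float64(-0.5), np.float64(0.7)] [-0.   -0.    0.28] 6.0
[np.float64(-21.1), np.float64(-1.9), np.float64(0.7)] [-0.   -0.    0.35] 11.0
[np.float64(-24.9), np.float64(-3.5), np.float64(0.7)] [-0.   -0.    0.42] 16.0
[np.float64(-28.6), np.float64(-5.5), np.float64(0.7)] [-0.   -0.    0.49] 21.0
[np.float64(-32.1), np.float64(-7.8), np.float64(0.7)] [-0.   -0.    0.56] 26.0
[np.float64(-35.4), np.float64(-10.4), np.float64(0.7)] [-0.    0.    0.63] 31.0
[np.float64(-38.4), np.float64(-13.3), np.float64(0.7)] [-0.   0.   0.7] 36.0
[0.51498388 0.01385909 0.11066487] -1.397001732354439
```

View pics/nw.png

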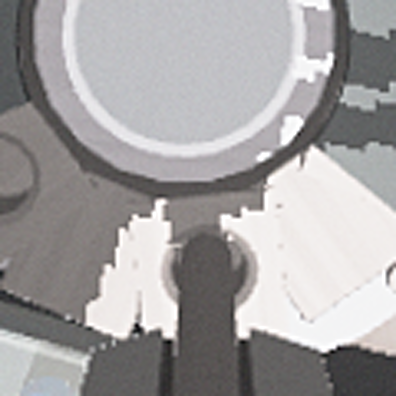

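Call:
{"name": "step_arm", "arguments": {"commands": [[-4.5, 0.5, 0, 0, 0, 0.07, 1], [-9, 0.5, 0, 0, 0, 0.14, 1], [-13, 0, 0, 0, 0, 0.21, 1], [-17, -0.5, 0, 0, 0, 0.28, 1], [-21, -2, 0, 0, 0, 0.35, 1], [-25, -3.5, 0, 0, 0, 0.42, 1], [-28.5, -5.5, 0, 0, 0, 0.49, 1], [-32, -8, 0, 0, 0, 0.56, 1], [-32, -8, 0, 0, 0, 0.56, 1]]}}

```text
time: 15.85
tcp_pos: [0.5176, 0.0462, 0.1107]
orientation: [-3.14, -0.001, -1.956]
force: [0.1, -2.3, -1.1]
gripper_width: 0.0102
```

Call:
{"name": "step_arm", "arguments": {"commands": [[-1.5, 0, 0, 0, 0, 0.02, 1], [-2.5, 0, 0, 0, 0, 0.04, 1], [-2.5, 0, 0, 0, 0, 0.04, 1]]}}

```text
time: 16.15
tcp_pos: [0.5183, 0.0489, 0.1106]
orientation: [-3.141, -0.0, -1.997]
force: [-0.3, -3.5, -0.6]
gripper_width: 0.0103
```

```bash
python3 look.py o
```

```text
16.15 [0.5183 0.0489 0.1106] [-3.141 -0.    -1.997] 0.010332560913563056 [-0.3 -3.5 -0.6] q [-0.07  0.19  1.77 -0.    1.18  1.93]
bottom [0.5183 0.0489 0.0342] mid [0.5183 0.0489 0.0942]
scene exp top/mid/bot [array([284.1, 239. ]), array([286.3, 260.5]), array([288.3, 279.6])] [([288.6, 256.7], 0.5)]
scene crop off 228 204 bottom px [288 279]
side exp top/mid/bot [array([335.4, 157.4]), array([336. , 193.2]), array([336.5, 226.5])] [([339.1, 194.2], 0.78)]
side crop off 276 151 bottom px [336 226]
wrist crop off 258 169 bottom px [318 244]
```

View pics/o.png

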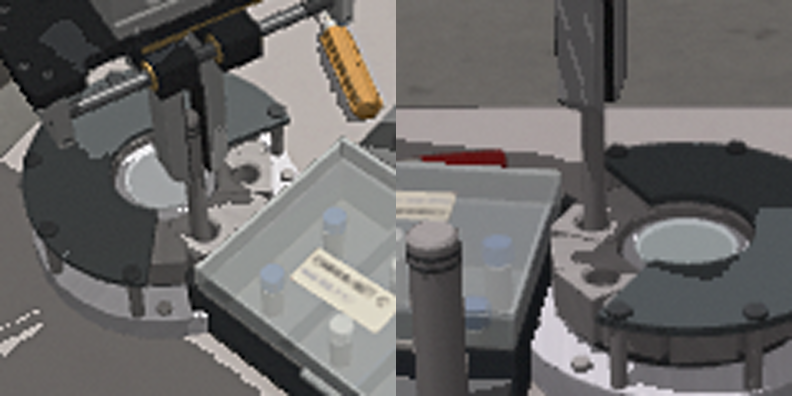

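View pics/ow.png

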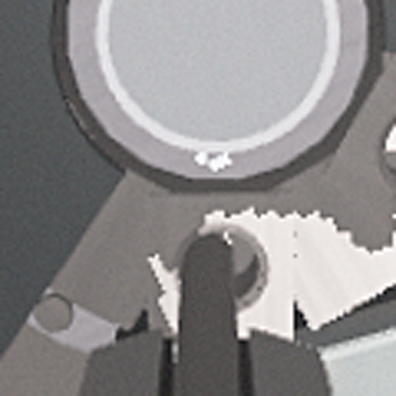

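Call:
{"name": "step_arm", "arguments": {"commands": [[-1, -0.5, 0, 0, 0, 0.02, 1], [-2, -1, 0, 0, 0, 0.04, 1], [-2, -1, 0, 0, 0, 0.04, 1]]}}

```text
time: 16.7
tcp_pos: [0.5196, 0.0508, 0.1103]
orientation: [3.141, 0.0, -2.038]
force: [-0.8, -1.5, -0.9]
gripper_width: 0.0102
```

Call:
{"name": "step_arm", "arguments": {"commands": [[-1, -0.5, 0, 0, 0, 0.02, 1], [-1.5, -1, 0, 0, 0, 0.03, 1], [-1.5, -1, 0, 0, 0, 0.03, 1]]}}

```text
time: 17.0
tcp_pos: [0.5208, 0.0518, 0.11]
orientation: [3.14, -0.0, -2.067]
force: [-1.5, -0.5, -1.8]
gripper_width: 0.0102
```

Call:
{"name": "step_arm", "arguments": {"commands": [[-1, 0, 0, 0, 0, 0.02, 1], [-2, 0, 0, 0, 0, 0.03, 1], [-2, 0, 0, 0, 0, 0.03, 1]]}}

```text
time: 17.3
tcp_pos: [0.5214, 0.0527, 0.11]
orientation: [3.14, -0.002, -2.097]
force: [-3.6, -4.8, 1.3]
gripper_width: 0.0109
```

```bash
python3 look.py p
```

```text
17.3 [0.5214 0.0527 0.11  ] [ 3.140e+00 -2.000e-03 -2.097e+00] 0.01087242100510741 [-3.6 -4.8  1.3] q [-0.06  0.2   1.76 -0.    1.18  2.03]
bottom [0.5212 0.0526 0.0336] mid [0.5214 0.0527 0.0936]
scene exp top/mid/bot [array([281.3, 239.8]), array([283.7, 261.3]), array([285.9, 280.4])] [([287.2, 260.6], 0.73)]
scene crop off 225 205 bottom px [285 280]
side exp top/mid/bot [array([337.7, 156.6]), array([338.1, 192.3]), array([338.4, 225.6])] [([338.1, 190.2], 0.74)]
side crop off 278 150 bottom px [338 225]
wrist crop off 258 169 bottom px [318 244]
```

View pics/pw.png

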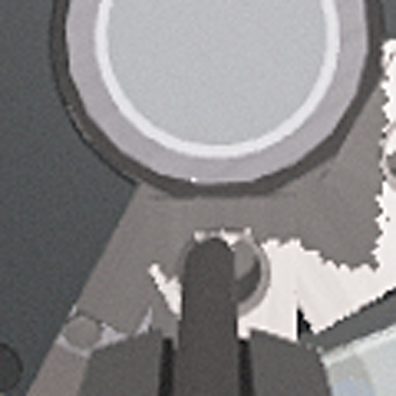

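View pics/p.png

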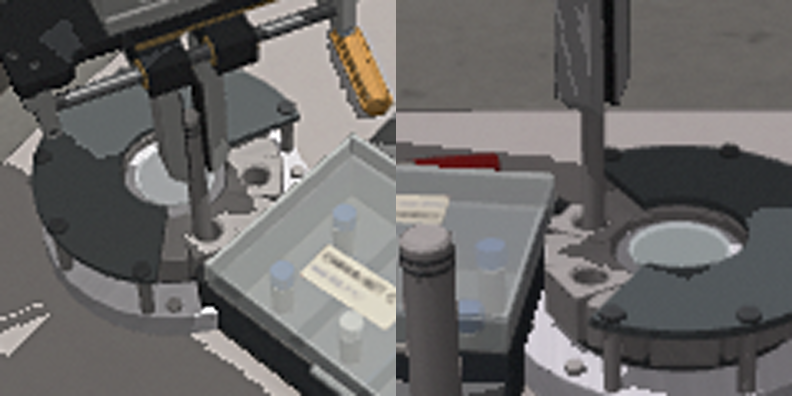

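Call:
{"name": "step_arm", "arguments": {"commands": [[-1, -0.5, 0, 0, 0, 0, 1], [-1, -0.5, 0, 0, 0, 0, 1], [-1, -0.5, 0, 0, 0, 0, 1]]}}

```text
time: 17.85
tcp_pos: [0.5218, 0.0529, 0.11]
orientation: [3.139, -0.003, -2.097]
force: [-4.3, -4.7, 0.0]
gripper_width: 0.01
```

```bash
python3 - <<'E'
from workcell import r
from h import *
p=r.get_image("scene"); s=r.get_image("side")
for X in (onz(p,(225+259/3.3,205+176/3.3),.05),onz(s,(278+195/3.3,150+275/3.3),.05)):
    d=X[:2]-[.5603,.0258]; print(X,np.hypot(*d),np.degrees(np.arctan2(d[1],-d[0])))
E
```

```text
[ 0.51700905 -0.00068436  0.05      ] 0.05074965457515336 -31.457291633863953
[0.52053358 0.00315792 0.05      ] 0.0457605976831406 -29.656188351341196
```

Call:
{"name": "step_arm", "arguments": {"commands": [[2, 0, 0, 0, 0, 0, 1], [3, 0.5, 0, 0, 0, 0, 1], [3, 0.5, 2, 0, 0, 0, 1], [3, 0.5, 3, 0, 0, 0, 1], [3, 0.5, 3, 0, 0, 0, 1]]}}

```text
time: 18.45
tcp_pos: [0.5218, 0.0517, 0.1075]
orientation: [-3.141, 0.001, -2.097]
force: [-1.4, -1.1, -1.4]
gripper_width: 0.01
```

Call:
{"name": "step_arm", "arguments": {"commands": [[0, 0, 0, 0, 0, 0, 0.7], [0, 0, 0, 0, 0, 0, 0.5], [0, 0, 0, 0, 0, 0, 0.2], [0, 0, 0, 0, 0, 0, 0], [0, 0, 0, 0, 0, 0, 0], [0, 0, 0, 0, 0, 0, 0], [0, 0, 0, 0, 0, 0, 0], [0, 0, 0, 0, 0, 0, 0]]}}

```text
time: 19.25
tcp_pos: [0.5214, 0.0514, 0.1075]
orientation: [-3.142, 0.0, -2.097]
force: [-0.2, -1.1, 0.2]
gripper_width: 0.047
```

```bash
python3 look.py q
```

```text
19.25 [0.5214 0.0514 0.1075] [-3.142  0.    -2.097] 0.04702428487735804 [-0.2 -1.1  0.2] q [-0.07  0.2   1.76  0.    1.18  2.03]
bottom [0.5214 0.0514 0.0311] mid [0.5214 0.0514 0.0911]
scene exp top/mid/bot [array([281.9, 240.3]), array([284.2, 261.7]), array([286.3, 280.8])] [([288.5, 261.2], 0.56)]
scene crop off 226 205 bottom px [286 280]
side exp top/mid/bot [array([337.6, 158.6]), array([338.1, 194.2]), array([338.5, 227.3])] [([337.3, 193.5], 0.74)]
side crop off 278 152 bottom px [338 227]
wrist crop off 258 169 bottom px [318 244]
```

View pics/q.png

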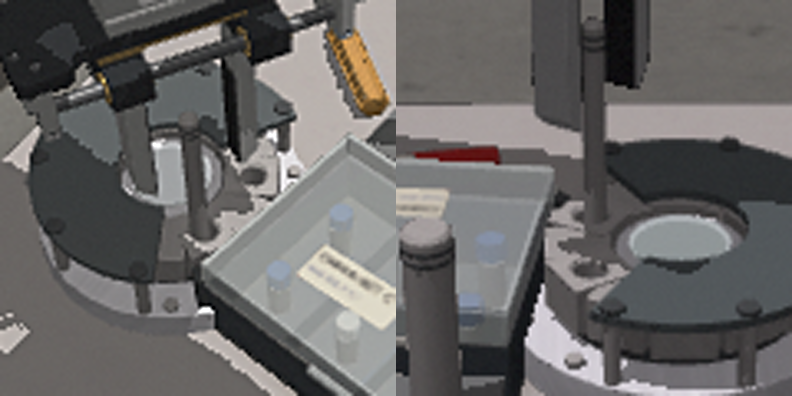

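View pics/qw.png

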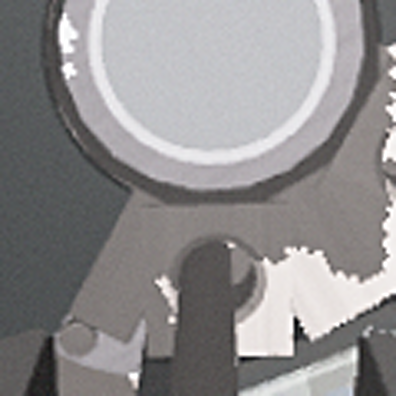

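The fingers are clear of the bar, which stands nearly upright in the hole. Lifting straight up.

Call:
{"name": "step_arm", "arguments": {"commands": [[0, 0, -15, 0, 0, 0, 0], [0, 0, -40, 0, 0, 0, 0], [0, 0, -80, 0, 0, 0, 0], [0, 0, -120, 0, 0, 0, 0], [0, 0, -150, 0, 0, 0, 0], [0, 0, -150, 0, 0, 0, 0], [0, 0, -150, 0, 0, 0, 0]]}}

```text
time: 20.2
tcp_pos: [0.5216, 0.0514, 0.2578]
orientation: [-3.14, 0.001, -2.097]
force: [-0.2, -0.4, -0.5]
gripper_width: 0.0472
```

```bash
python3 - <<'E'
from workcell import r
from h import *
o=r.observe(); print(o["time"],o["tcp_pos"],o["force"])
p=r.get_image("scene"); s=r.get_image("side")
for n,q in(("scene",p),("side",s)):
    for l in("bar_mid","spare_mid"): 
        t=r.tip_of(q,l); print(n,l,[(d["position"],d["conf"],onz(q,d["position"],.09 if l=="bar_mid" else .066).round(4)) for d in t])
a=cv2.resize(p["frame"][190:320,220:360],(400,371),interpolation=cv2.INTER_CUBIC);b=cv2.resize(s["frame"][140:270,280:420],(400,371),interpolation=cv2.INTER_CUBIC)
cv2.imwrite("pics/z.png",np.hstack([a,b])[:,:,::-1])
E
```

```text
20.2 [0.52159687 0.05140347 0.25780367] [-0.17999251 -0.36238713 -0.5111538 ]
scene bar_mid [([288.9, 259.6], 0.62, array([0.5178, 0.0421, 0.09  ]))]
scene spare_mid [([351.2, 236.0], 0.74, array([ 0.4631, -0.0914,  0.066 ]))]
side bar_mid [([339.1, 193.1], 0.66, array([0.5228, 0.0569, 0.09  ]))]
side spare_mid [([291.1, 257.4], 0.66, array([ 0.4596, -0.0851,  0.066 ]))]
```

View pics/z.png

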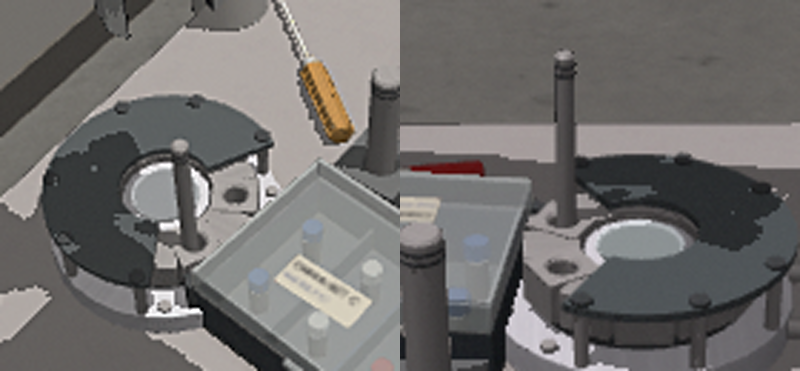

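```bash
python3 -c "
from workcell import r
print(r.sign_off())"
```

```text
the job is handed in; nothing more can be done
None
```

I tightened the ring nut with the slim bar in two swings and handed the job in at about 20 s. The hand-in reports no verdict.

- **Swings:** I stood the slim bar in an open hole and swung it clockwise to about 3 degrees short of the guard end. Then I lifted it over to the next hole and swung again. On the last pushes the force rose to about 6 N with almost no further movement, which I took as the stop.
- **Ring angle:** My last pictures put it at about 2.25–2.28 rad, against home at 2.27 and a pass mark of 2.09. This comes from where the next open hole lies in the images. I never saw the tab meet the lug.
- **Slim bar:** I let go of it standing close to upright in the hole. Its middle is near z 90 mm and about 47 mm from the ring's axis.
- **Robot:** The tool is at z 258 mm, above everything, with the force near zero.
- **Thick bar:** It still stands in its block, and no move came near it. The networks' last position for it was 7–13 mm off their first one, within the 25 mm limit. I put that down to detection scatter and did not check it further.

The networks' side and scene positions for the slim bar also differed by about 15 mm in the last check. I relied on the tool's pose when I released the bar and on the pictures instead.

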